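Put the rivet tray away through the sprung dust flap

TASK

Put the green rivet tray away in the dust bay: set it nose first at the bay's mouth and, keeping it level, push it in through the sprung yellow flap and on until its nose presses the rubber stop tip right in and you feel it come up solid, firmly but without ramming or forcing it. Then let go and draw back, so that the tray stays resting on the stop and the flap hangs shut behind it with only the pull sticking out underneath. Leave the rivet cutter, both flush sets and the deburring tool where they are.

Things in the scene. Friction and masses are not known exactly. Their poses are not given: they have to be found in the camera images.
- tray: Green plastic rivet tray with a flat clear lid, loose, 0.25 to 0.5 kg, standing on the bench. Its body is a box 100 mm long (x), 64 mm wide (y), 28 mm high; it can be gripped across its width from above. Origin: centre of the body's underside; +x points to the nose, which enters the bay first; z up. It slides on the bench with 1 to 5 N.
- tray_nose (a point): Middle of the tray's front (nose) face at its lower edge, 50 mm ahead of the tray's origin.
- tray_tail (a point): Middle of the rear face of the tray's body (not of the pull) at its lower edge, 50 mm behind the origin.
- tray_pull (a point): Upright T-shaped pull of the tray: this point is its centre, 158 mm behind the tray's origin, 30 mm over the bench. It is 14 mm along the tray's x, 36 mm along y, and stands from 2 to 38 mm over the bench; its rear face is 165 mm behind the tray's origin. A flat stem, 20 mm wide, top 9 mm over the bench, joins it to the tray's tail.
- bay: Fixed dust bay: low aluminium channel on the bench (no floor of its own) with a clear roof, 194 mm long, 110 mm wide over flanges, 51 mm high. Origin: on the bench mid-mouth, under the flap's hinge; +x points into the bay. Inside 68 mm wide (2 mm clear each side of the tray), 48 high. White guide lips 30 mm high flare out from the mouth to x = -21 mm, 94 mm apart.
- flap_leaf (a joint): Swing of the yellow sprung flap (rad): 0 hangs shut, positive swings into the bay, negative outwards, 1.35 either way. Hinge across the mouth 46 mm over the bench; 62 mm wide. A centring spring of 0.07 N m/rad: pushing the tray under it, while it rides on the lid, takes about 2 to 6 N more, until the tail is some 32 mm inside and the flap drops shut behind it.
- flap_edge (a point): Middle of the flap's lower edge, 12 mm over the bench when shut, so that the tray's pull stem passes beneath it.
- stop: Back stop: dark steel bracket across the bay. Origin on the bench, always 184 mm inside the mouth; x as the bay's. A stop screw in it faces the mouth; its knurled knob is behind the bay. Nobody tells how far it is screwed out: its black rubber tip (20 mm wide, 16 mm over the bench) stands 136 to 164 mm inside the mouth. The tip springs in 4 mm (soft rubber, 0.8 N/mm), then is solid.
- rivet_cutter: Bystander: silver plier-like rivet cutter lying on the bench, about 205 mm long, 85 mm wide, up to 28 mm high, with a knurled steel knob at the end of its head (+x). Origin: under its middle.
- set_a: Bystander: chrome flush set standing on its 32 mm wide head, shank up, 64 mm high. Origin: centre of its underside.
- set_b: Bystander: a second chrome flush set, the same as the first.
- deburring_tool: Bystander: deburring tool lying on the bench with a red square handle, 150 mm long in all, 18 mm wide and high. Origin: under its middle; +x points to the blade.
Mind the look-alikes: they are no part of the job. Of the things like the tray, leave any that is blue; of the rest the larger one is meant.

How it is judged (in metres and radians):
On the way, in this order (a step that is already met when the one before it is completed fails the run):
1. the tray's nose has pushed the flap open and is at least 30 mm inside the mouth (x of tray_nose in the frame of bay above 0.03 m and value of joint flap_leaf above 0.6 rad), for 0.05 s.
2. the tray is pressed home: with its tail inside the flap it bears on the back stop with at least 7 N (sprung tip right in) (contact force between tray and stop above 7 N and x of tray_tail in the frame of bay above 0.033 m), for 0.1 s.
At the end, for the whole second after the job is handed in: The tray is at rest and level inside the bay, its nose still touching the sprung tip of the back stop (more than 0.2 N) and its tail at least 33 mm inside the mouth, and the flap hangs shut (within 0.1 rad) behind it (contact force between tray and stop above 0.2 N and x of tray_tail in the frame of bay above 0.033 m and angle between the x axis of tray and the x axis of bay, either way round below 0.1 rad and value of joint flap_leaf between -0.1 and 0.1 rad and angle between tray's own z axis and vertical below 0.05 rad and linear speed of tray below 0.01 m/s).
It fails at once if the tray is rammed or forced: more than 25 N between the tray and the bay, its flap or its stop (contact force between tray and bay above 25 N).
It fails at once if the tray is tipped by more than 0.3 rad (angle between tray's own z axis and vertical above 0.3 rad).
It fails at once if a bystander is shifted by more than 20 mm (distance of any of rivet_cutter, set_a, set_b, deburring_tool from where it was at the start of the episode above 0.02 m).
It also fails if it takes over 58 s, if anything falls off the work surface, if the arm or the gripper's body presses on something with over 40 N, if the wrist force passes 120 N, or if a joint passes its speed limit or range.

ROBOT

A 6-joint arm with a two-finger parallel gripper is mounted at the origin on the work surface. World frame = base frame: x ahead of the robot, y to its left, z up, the work surface at z = 0. Lengths are in mm, angles in rad, forces in N, time in s.
With the tool pointing down it reaches from about 325 to 775 mm from the base axis. Payload 9.3 kg.
Tool frame: the origin (TCP) lies midway between the tips of the shut fingers; the grasp point (between the pads) lies manip.grip_depth behind it (manip.grip_depth is the distance from the TCP to the grasp point, in mm); z points along the fingers, y is the line along which they close (so a half turn about z gives the same grasp; the last joint's range is limited). The gripper opens to 85 mm and grips with 20 to 120 N. Pads are 22 mm wide; open, the fingers measure 114 mm over their backs; the gripper's body (76 mm by 85 mm) begins 54 mm behind the grasp point. The pads swing forward as they close: fully open they stand 13 mm farther back than shut.
Start: joints at [-1.263, 0.259, 0.021, 1.334, 0, 1.418], TCP at [244.559, -492.633, 231.279] pointing down, gripper open.
Joint ranges: [-3.04, 3.04], [-0.91, 1.82], [-1.04, 1.36], [-1.92, 1.95], [-1.52, 1.45], [-3.14, 3.14]. Speed limits (rad/s): [2.22, 2.22, 2.79, 3.14, 3.14, 3.14].

INTERFACE

Orientations are given as a unit quaternion [w, x, y, z].
In Python, from rig import manip gives the robot as it stands.
- The arm moves only by the tool play_rows, never from a script. Its argument "commands" is a list that holds one entry, the list of rows, each a list of 7 numbers: the shift along the tool's x, y, z in cm, then the turn, a rotation vector about the tool's x, y, z in rad, then the opening, from 0 (shut) to 1 (fully open). A call has 1 to 20 rows; each row is the pose to reach, as a shift and turn from the pose commanded when the call began, along the tool's axes at that moment; what a row does not reach only later rows make up. A row lasts 1/12 s, in which the tool goes at most 41.7 mm and 7.16 degrees, less where a joint would pass 70% of its speed; a pose out of reach is approached as far as the arm can. A call with a gripper value outside its range is refused whole. The fingers move at their own pace and stop on an object; the grip force is fixed at half the most. Time passes only in rows, so rows that repeat a pose let the fingers close. It gives the time, the measured TCP pose, the force, the opening and the grip force at its end, in the units of the state.
- manip.sense(): the state, without advancing time (a new reading comes with each control period).
- manip.snapshot(name): name is "side" or "top"; returns a dict with "pixels" (400x640x3 uint8, red, green, blue), "z_map" (400x640 float32, mm along the optical axis (not along the pixel's ray), 0 where there is no reading), "fx", "fy", "cx", "cy" (pixels), "extrinsics" (4x4, takes a point from camera to world coordinates). Camera axes: x right, y down, z forward; pixel columns grow to the right and rows downward; lengths in mm; the calibration is good to about 2 mm. A picture is of the moment at which its call begins.
- manip.sign_off(): hands the job in; it is judged then, once.
Trained networks look in the newest picture that a camera, given by its name, has taken for a name from the list of things; names that differ only in an ending like _2 or _b are one class to them, and where a whole thing is asked for, a point or a joint stands for the part that bears it (a point fixed in the world has none). Each returns a list of dicts, best first, with "confidence" (0 to 1); they miss things now and then, are a little off and sometimes report something else, mostly with a low value. They report only what shows in the picture. A call takes as long as a camera call. They do not tell look-alikes from the thing itself.
- manip.silhouettes(camera, thing): "region" (400x640 bool, what is visible of it) and "bbox" ([centre column, centre row, width, height] in pixels, round what is visible of it).
- manip.place_of(camera, thing): "at" ([row, column] in pixels: a listed point, or the origin of a listed thing).
The state is a dict: "clock": time; "qpos": joint angles; "joint_velocities": joint speeds; "joint_efforts": joint torques, N m; "ee_pos": TCP position; "ee_rot": TCP orientation; "wrist_force": force on the tool from outside, world axes, zero at the start; "moment": the same for the moment, N m; "finger_gap": finger opening in mm; "gripper_force": force on a finger pad.
Only numpy, scipy, OpenCV 4.12 (cv2) and the standard library are available. Lean on these libraries where they do the work, as an engineer would, in place of code of your own. Each camera call takes 0.05 s, during which the arm holds its last target. There are 200 camera calls.

## Working session

There is one attempt and no reset: what is moved stays moved. The work goes in short steps, Python scripts to look and compute and a tool call to move; the robot and the scene stay as the last step left them, time stands still between calls to the robot, and variables do not carry over. Pictures are saved under pics/ and viewed, at most 10 in all, crops included, and the job is handed in when it is done.

Besides the shell and the picture viewer there is one more tool, called as name(argument=value, ...) on one line, values as JSON. play_rows: Moves the arm, as the interface text tells. Its arguments: {"type":"object","properties":{"commands":{"type":"array"}},"required":["commands"]}

```bash
mkdir -p pics; ls; python3 - <<'E'
from rig import manip
import cv2
print(manip.grip_depth); s=manip.sense(); print({k:s[k] for k in('clock','ee_pos','ee_rot','finger_gap','wrist_force')})
for c in('top','side'):
    p=manip.snapshot(c); cv2.imwrite(f'pics/{c}0.png',p['pixels'][:,:,::-1]); print(c,p['fx'],p['cx'],p['cy'],p['extrinsics'].round(3).tolist())
    for t in('tray','bay','tray_pull','flap_edge','tray_nose','tray_tail','stop','rivet_cutter','set_a','deburring_tool'):
        print(t,[([int(v) for v in d['at']],round(d['confidence'],2)) for d in manip.place_of(c,t)])
E
```

```text
pics
18.700000000000003
{'clock': 0.0, 'ee_pos': array([ 244.48687764, -492.34292596,  230.64960276]), 'ee_rot': array([-6.86357724e-04,  9.73574247e-01,  2.28369684e-01, -3.71649862e-05]), 'finger_gap': 85.55570363520674, 'wrist_force': array([-0.01379379,  0.34949892,  0.21027645])}
top 388.37126429175333 318.3021662176162 197.99548519749823 [[-0.026, -0.978, 0.206, 335.784], [-1.0, 0.025, -0.008, -53.86], [0.003, -0.206, -0.979, 1198.409], [0.0, 0.0, 0.0, 1.0]]
tray [([267, 370], 0.9), ([205, 349], 0.71), ([233, 459], 0.6)]
bay [([225, 293], 0.59), ([208, 347], 0.34)]
tray_pull [([228, 396], 0.75), ([284, 342], 0.7), ([271, 430], 0.56)]
flap_edge [([165, 270], 0.38)]
tray_nose [([254, 376], 0.9), ([205, 332], 0.75), ([219, 465], 0.56)]
tray_tail [([243, 449], 0.83), ([213, 364], 0.68), ([269, 356], 0.67), ([164, 265], 0.41)]
stop [([229, 236], 0.51)]
rivet_cutter [([157, 377], 0.69)]
set_a [([166, 266], 0.64), ([166, 243], 0.45)]
deburring_tool [([218, 182], 0.8)]
side 467.9220524332883 315.7211888773116 198.48693808027616 [[-0.796, -0.304, 0.523, -107.145], [-0.605, 0.398, -0.689, 826.008], [0.001, -0.865, -0.501, 697.825], [0.0, 0.0, 0.0, 1.0]]
tray [([204, 335], 0.73), ([168, 418], 0.64), ([213, 400], 0.58)]
bay [([238, 319], 0.84)]
tray_pull [([226, 409], 0.72), ([181, 382], 0.56), ([235, 321], 0.35)]
flap_edge []
tray_nose [([209, 398], 0.8), ([208, 326], 0.74), ([163, 415], 0.71)]
tray_tail [([215, 403], 0.74), ([198, 356], 0.61), ([180, 427], 0.52)]
stop [([267, 274], 0.52)]
rivet_cutter [([173, 318], 0.62)]
set_a [([224, 245], 0.64), ([234, 228], 0.61)]
deburring_tool [([302, 208], 0.64)]
```

```bash
python3 - <<'E'
import cv2
for c,(a,b,x,y) in {'top':(130,310,150,500),'side':(120,330,150,470)}.items():
    i=cv2.imread(f'pics/{c}0.png')[a:b,x:y]; f=800/(y-x) if c=='top' else 2.5
    cv2.imwrite(f'pics/{c}0c.png',cv2.resize(i,None,fx=f,fy=f,interpolation=cv2.INTER_CUBIC))
E
```

```text
(no output)
```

View pics/top0c.png

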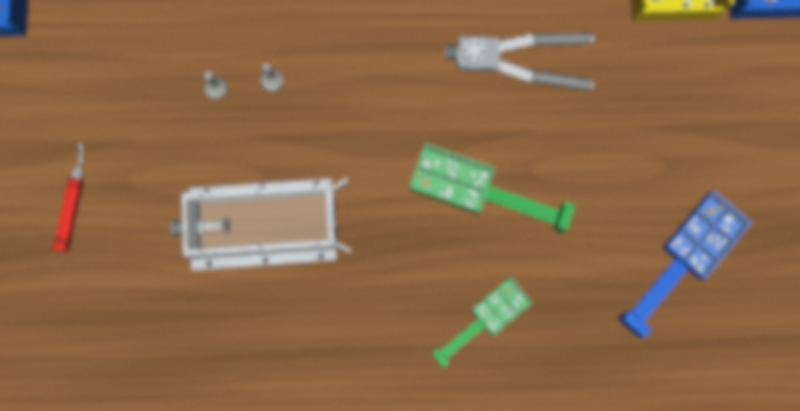

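View pics/side0c.png

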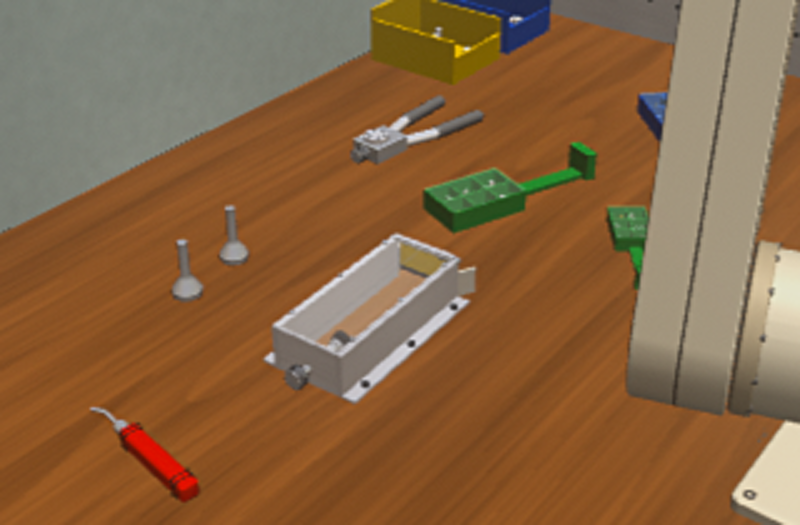

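The top crop shows the large green tray at about (348,208) full-frame, its nose pointing left. It faces the bay mouth at about (296,224); the stop knob is at the left. The small green tray and the blue one are the look-alikes. I'll measure the poses from depth.

```bash
cat > h.py <<'E'
from rig import manip
import numpy as np, cv2
def cloud(p):
    v,u=np.mgrid[:400,:640]; z=p['z_map']
    P=np.stack([(u-p['cx'])/p['fx']*z,(v-p['cy'])/p['fy']*z,z],-1)
    E=p['extrinsics']; return P@E[:3,:3].T+E[:3,3]
def onplane(p,row,col,h):
    E=p['extrinsics']; d=E[:3,:3]@np.array([(col-p['cx'])/p['fx'],(row-p['cy'])/p['fy'],1]); return E[:3,3]+d*(h-E[2,3])/d[2]
def rect(W,m):
    q=W[m][:,:2].astype(np.float32); r=cv2.minAreaRect(q); return np.round(r[0],1),np.round(r[1],1),round(r[2],1),len(q)
E
python3 - <<'E'
from h import *
for c in('top','side'):
    p=manip.snapshot(c); W=cloud(p); I=p['pixels'].astype(int); g=(I[...,1]>I[...,0]+25)&(I[...,1]>I[...,2]+15)
    print(c)
    for t in('tray','bay','tray_pull','rivet_cutter','set_a'):
        for d in manip.silhouettes(c,t):
            m=d['region']&(p['z_map']>0); print(t,round(d['confidence'],2),np.round(d['bbox']),np.round(np.median(W[m],0)),np.percentile(W[m][:,2],[2,50,98]).round(), 'all',rect(W,m),'hi', [rect(W,m&(W[...,2]>lo)&(W[...,2]<60)) for lo in (18,42) if (m&(W[...,2]>lo)).sum()>5])
    for t,h in(('tray',0),('bay',0),('tray_pull',30),('flap_edge',12),('tray_nose',0),('tray_tail',0),('stop',0)):
        print(t,[(onplane(p,*d['at'],h).round()[:2],round(d['confidence'],2)) for d in manip.place_of(c,t)])
E
```

```text
top
tray 0.91 [450. 245.  56.  64.] [ 447. -472.   28.] [ 2. 28. 40.] all (array([ 421.7, -453.9]), array([ 72.8, 217.2]), 46.8, 1096) hi [(array([ 424.7, -451.6]), array([ 64.6, 216. ]), 47.2, 791)]
tray 0.86 [361. 271.  45.  34.] [ 372. -201.   19.] [ 4. 19. 28.] all (array([ 359.3, -182.6]), array([ 44.1, 146.9]), 35.3, 461) hi [(array([ 356.9, -181.5]), array([ 42.6, 142.2]), 37.0, 276)]
tray 0.75 [365. 212.  68.  41.] [ 536. -174.   28.] [ 2. 28. 40.] all (array([ 530. , -207.2]), array([212.6,  64.1]), 69.0, 982) hi [(array([ 530. , -207.2]), array([212.6,  64.1]), 69.0, 707)]
bay 0.97 [263. 228.  80.  39.] [493. 105.  51.] [ 1. 51. 57.] all (array([498.9, 106.8]), array([113. , 232.8]), 3.1, 2396) hi [(array([498.7, 106.5]), array([ 85.8, 233.4]), 3.8, 1924), (array([499.1, 103.5]), array([ 83.3, 197.3]), 2.9, 1827)]
tray_pull 0.92 [449. 245.  53.  59.] [ 448. -470.   28.] [ 1. 28. 40.] all (array([ 423.1, -452.8]), array([ 72. , 214.8]), 46.0, 1129) hi [(array([ 425.2, -450.6]), array([ 64.5, 214.9]), 46.4, 789)]
tray_pull 0.79 [359. 271.  39.  40.] [ 370. -201.   19.] [ 4. 1
[... 3267 characters left out ...]
] all (array([726. ,  65.4]), array([ 32.6, 114.5]), 44.8, 180) hi [(array([695.8,  95.2]), array([13.6, 13.1]), 45.8, 58), (array([697.4,  95.3]), array([11.4,  6.3]), 17.8, 22)]
tray [(array([ 375., -205.]), 0.71), (array([ 544., -148.]), 0.68), (array([ 463., -488.]), 0.63)]
bay [(array([495.,   8.]), 0.89)]
tray_pull [(array([ 494., -309.]), 0.91), (array([ 307., -106.]), 0.86), (array([470., 226.]), 0.69)]
flap_edge []
tray_nose [(array([ 569., -106.]), 0.74), (array([ 500., -542.]), 0.62), (array([ 395., -236.]), 0.56)]
tray_tail [(array([ 518., -199.]), 0.8), (array([ 361., -185.]), 0.74), (array([ 417., -466.]), 0.73), (array([ 556., -154.]), 0.42)]
stop [(array([505., 186.]), 0.65)]
```

```bash
cat >> h.py <<'E'
from scipy.spatial.transform import Rotation as R
def plan(x,y,z,yaw):
    s=manip.sense(); q=s['ee_rot']; A=R.from_quat([q[1],q[2],q[3],q[0]])
    c,n=np.cos(np.radians(yaw)),np.sin(np.radians(yaw))
    T=R.from_matrix(np.array([[c,n,0],[n,-c,0],[0,0,-1]]))
    print('tcp',s['ee_pos'].round(1),'yaw',np.degrees(np.arctan2(*A.as_matrix()[1::-1,0])).round(2),'F',s['wrist_force'].round(1),'gap',round(float(s['finger_gap']),1),'t',s['clock'])
    print('shift cm',(A.inv().apply(np.array([x,y,z])-s['ee_pos'])/10).round(2),'rot',(A.inv()*T).as_rotvec().round(4))
def green(c,W,I):
    return (I[...,1]>I[...,0]+25)&(I[...,1]>I[...,2]+15)&(np.hypot(W[...,0]-530,W[...,1]+190)<170)&(W[...,0]>430)&(W[...,2]>0)
E
python3 - <<'E'
from h import *
for c in('top','side'):
    p=manip.snapshot(c); W=cloud(p); I=p['pixels'].astype(int); g=green(c,W,I)
    a=g&(W[...,2]>33); print(c,'pull',a.sum(),W[a].mean(0).round(1),rect(W,a))
    b=g&(W[...,2]>22)&(W[...,2]<32)&(W[...,1]>-250); print('body',W[b].mean(0).round(1),rect(W,b)); d=g&(W[...,2]>3); print('all',rect(W,d))
plan(494,-301,100,69)
E
```

```text
top pull 90 [ 514.4 -242.5   37.1] (array([ 528.3, -210.9]), array([203.5,  59. ]), 70.0, 90)
body [ 550.  -152.7   28.4] (array([ 550.8, -152.7]), array([99.4, 62.2]), 68.7, 567)
all (array([ 529.9, -206. ]), array([214. ,  62.4]), 68.7, 942)
side pull 28 [ 490.2 -298.1   37.3] (array([ 490.7, -297.5]), array([14.5, 34.1]), 60.4, 28)
body [ 545.8 -146.7   27.1] (array([ 548.6, -152.3]), array([102.7,  68.7]), 68.9, 387)
all (array([ 526.3, -204.7]), array([217.4,  69.4]), 67.6, 719)
tcp [ 244.6 -492.6  231.3] yaw 26.4 F [ 0.7  0.  -0.3] gap 85.3 t 2.5
shift cm [30.86 -6.07 13.13] rot [-0.     -0.     -0.7435]
```

play_rows(commands=[[[7,-1.5,3,0,0,-0.12,1],[14,-3,6,0,0,-0.24,1],[21,-4.5,9,0,0,-0.4,1],[27,-5.5,12,0,0,-0.55,1],[30.8,-6.0,13.1,0,0,-0.67,1],[30.8,-6.0,13.1,0,0,-0.749,1],[30.8,-6.0,13.1,0,0,-0.749,1],[30.8,-6.0,13.1,0,0,-0.749,1],[30.8,-6.0,13.1,0,0,-0.749,1],[30.8,-6.0,13.1,0,0,-0.749,1],[30.8,-6.0,13.1,0,0,-0.749,1],[30.8,-6.0,13.1,0,0,-0.749,1]]])

```text
clock: 3.5
ee_pos: [493.3, -302.8, 100.9]
ee_rot: [0.0, 0.823, 0.568, -0.0]
wrist_force: [-0.1, 0.4, 0.1]
finger_gap: 85.4
gripper_force: 0.0
```

```bash
python3 - <<'E'
from h import *
plan(492.6,-300,5,68.7)
E
```

```text
tcp [ 493.3 -302.8  100.9] yaw 69.27 F [-0.1  0.4  0.1] gap 85.4 t 3.5
shift cm [ 0.24 -0.17  9.59] rot [0.0006 0.0006 0.01  ]
```

play_rows(commands=[[[0.25,-0.15,3,0,0,0.01,1],[0.25,-0.15,6,0,0,0.01,1],[0.25,-0.15,8,0,0,0.01,1],[0.25,-0.15,9.3,0,0,0.01,1],[0.25,-0.15,9.3,0,0,0.01,1],[0.25,-0.15,9.3,0,0,0.01,0.6],[0.25,-0.15,9.3,0,0,0.01,0.5],[0.25,-0.15,9.3,0,0,0.01,0.4],[0.25,-0.15,9.3,0,0,0.01,0.2],[0.25,-0.15,9.3,0,0,0.01,0.2],[0.25,-0.15,9.3,0,0,0.01,0.2],[0.25,-0.15,9.3,0,0,0.01,0.2],[0.25,-0.15,9.3,0,0,0.01,0.2],[0.25,-0.15,9.3,0,0,0.01,0.2]]])

```text
clock: 4.67
ee_pos: [493.6, -299.8, 7.9]
ee_rot: [0.001, 0.825, 0.564, -0.0]
wrist_force: [-1.2, -4.4, 6.3]
finger_gap: 35.2
gripper_force: 63.1
```

```bash
python3 - <<'E'
from h import *
for c in('top','side'):
    p=manip.snapshot(c); W=cloud(p); I=p['pixels'].astype(int); g=green(c,W,I)
    b=g&(W[...,2]>22)&(W[...,2]<32)&(W[...,1]>-250); print(c,'body',W[b].mean(0).round(1),rect(W,b))
plan(515.4,-230.6,8,93.1)
E
```

```text
top body [ 549.5 -153.2   28.7] (array([ 550.4, -152.5]), array([99.1, 62. ]), 68.8, 548)
side body [ 545.2 -147.9   27.5] (array([ 548.7, -152.8]), array([102.3,  69.8]), 68.0, 397)
tcp [ 493.6 -299.8    7.8] yaw 68.73 F [-1.3 -3.8  5.1] gap 34.9 t 4.7667
shift cm [ 7.24 -0.48 -0.03] rot [ 0.001   0.0013 -0.4254]
```

play_rows(commands=[[[0.5,0,-0.05,0,0,-0.04,0.2],[1.1,0,-0.05,0,0,-0.08,0.2],[1.7,0,-0.05,0,0,-0.12,0.2],[2.3,0,-0.05,0,0,-0.16,0.2],[2.9,0,-0.05,0,0,-0.2,0.2],[3.5,0,-0.05,0,0,-0.24,0.2],[4.1,0,-0.05,0,0,-0.28,0.2],[4.7,0.05,-0.05,0,0,-0.32,0.2],[5.2,0.1,-0.05,0,0,-0.36,0.2],[5.7,0.1,-0.05,0,0,-0.39,0.2],[6.1,0.1,-0.05,0,0,-0.415,0.2],[6.35,0.1,-0.05,0,0,-0.425,0.2],[6.35,0.1,-0.05,0,0,-0.425,0.2],[6.35,0.1,-0.05,0,0,-0.425,0.2],[6.35,0.1,-0.05,0,0,-0.425,0.2]]])

```text
clock: 6.02
ee_pos: [517.2, -239.8, 7.7]
ee_rot: [-0.0, 0.688, 0.726, 0.0]
wrist_force: [1.3, 0.8, 4.1]
finger_gap: 35.1
gripper_force: 62.9
```

```bash
python3 - <<'E'
from h import *
for c in('top','side'):
    p=manip.snapshot(c); W=cloud(p); I=p['pixels'].astype(int); g=green(c,W,I)
    b=g&(W[...,2]>22)&(W[...,2]<32)&(W[...,1]>-150); print(c,'body',W[b].mean(0).round(1),rect(W,b))
    G=(abs(I[...,0]-I[...,2])<40)&(W[...,2]>44)&(W[...,2]<56)&(abs(W[...,0]-500)<70)&(W[...,1]>0)&(W[...,1]<215)
    m=manip.silhouettes(c,'bay')[0]['region']&(W[...,2]>44)&(W[...,2]<56)&(W[...,1]>-5)
    P=W[m]
    print('bay',rect(W,m))
    for lo,hi in((10,60),(60,110),(110,160),(160,200)):
        q=P[(P[:,1]>lo)&(P[:,1]<hi)][:,0]; print(lo,np.percentile(q,[1,99]).round(1),end=' ')
    i=p['pixels'][150:280,230:420] if c=='top' else p['pixels'][150:300,240:430]
    cv2.imwrite(f'pics/{c}1.png',cv2.resize(i[:,:,::-1],None,fx=3.5,fy=3.5,interpolation=cv2.INTER_CUBIC))
plan(517.4,-241,8,93.1)
E
```

```text
top body [508.1 -83.3  28.8] (array([508.6, -82.2]), array([61.4, 99.1]), 2.4, 566)Traceback (most recent call last):
  File "<stdin>", line 6, in <module>
IndexError: list index out of range
```

```bash
python3 - <<'E'
from h import *
for c in('top','side'):
    p=manip.snapshot(c); W=cloud(p); I=p['pixels'].astype(int); g=green(c,W,I)
    b=g&(W[...,2]>22)&(W[...,2]<32)&(W[...,1]>-150); print(c,'body',W[b].mean(0).round(1),rect(W,b))
    m=(W[...,2]>46)&(W[...,2]<55)&(abs(W[...,0]-500)<60)&(W[...,1]>-5)&(W[...,1]<220)
    P=W[m]
    print('bay',rect(W,m))
    for lo,hi in((10,60),(60,110),(110,160),(160,195)):
        q=P[(P[:,1]>lo)&(P[:,1]<hi)][:,0]; print(lo,np.percentile(q,[1,99]).round(1),end=' ')
    i=p['pixels'][150:280,230:420] if c=='top' else p['pixels'][150:300,240:430]
    cv2.imwrite(f'pics/{c}1.png',cv2.resize(i[:,:,::-1],None,fx=3.5,fy=3.5,interpolation=cv2.INTER_CUBIC))
plan(517.4,-241,8,93.1)
E
```

```text
top body [507.7 -82.4  28.9] (array([508.5, -82.2]), array([61.4, 99.2]), 3.0, 553)
bay (array([499.1, 102.7]), array([ 83.3, 198.5]), 2.9, 1631)
10 [462.1 542.8] 60 [459.9 540.5] 110 [458.1 538.6] 160 [456.2 536.5] side body [503.9 -78.   27.7] (array([506. , -83.6]), array([ 64. , 108.7]), 3.4, 454)
bay (array([496.1, 104.5]), array([ 85.9, 201.3]), 2.6, 1622)
10 [458.4 538.4] 60 [456.9 535.8] 110 [454. 534.] 160 [452.6 532.2] tcp [ 517.1 -239.8    7.6] yaw 93.09 F [2.6 3.7 3.6] gap 35.1 t 6.2167
shift cm [-0.12  0.02 -0.04] rot [ 0.0001 -0.0012 -0.0002]
```

View pics/top1.png

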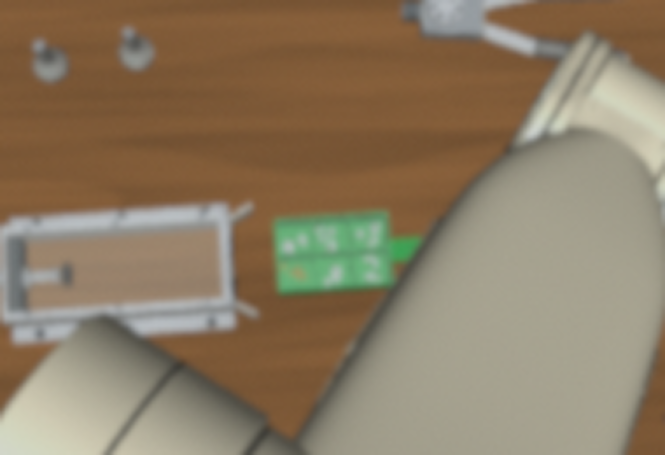

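The tray is gripped and nearly aligned: in this picture the tray is at about (332,252) and the mouth at about (232,255). It needs about 0.5° less yaw and about 1.3 mm toward -x.

play_rows(commands=[[[0.2,-0.15,0,0,0,0.005,0.2],[0.5,-0.29,0,0,0,0.01,0.2],[0.9,-0.28,0,0,0,0.01,0.2],[1.3,-0.28,0,0,0,0.01,0.2],[1.7,-0.27,0,0,0,0.01,0.2],[2.1,-0.27,0,0,0,0.01,0.2],[2.5,-0.27,0,0,0,0.01,0.2],[2.5,-0.27,0,0,0,0.01,0.2],[2.5,-0.27,0,0,0,0.01,0.2]]])

```text
clock: 6.97
ee_pos: [512.9, -215.5, 7.9]
ee_rot: [0.0, 0.691, 0.722, -0.0]
wrist_force: [1.2, -1.0, 4.3]
finger_gap: 34.7
gripper_force: 63.0
```

```bash
python3 - <<'E'
from h import *
p=manip.snapshot('top'); W=cloud(p); I=p['pixels'].astype(int); g=green('top',W,I)
b=g&(W[...,2]>22)&(W[...,2]<32)&(W[...,1]>-140); print('body',rect(W,b))
p=manip.snapshot('side');cv2.imwrite('pics/side2.png',cv2.resize(p['pixels'][150:300,240:430,::-1],None,fx=3.5,fy=3.5,interpolation=cv2.INTER_CUBIC))
plan(515,-215,8,92.5)
E
```

```text
body (array([505.8, -64.5]), array([61.1, 85.6]), 1.9, 480)
tcp [ 512.9 -215.5    7.8] yaw 92.51 F [ 0.9 -0.3  4.2] gap 34.5 t 7.0667
shift cm [ 0.04  0.21 -0.02] rot [-0.0004  0.      0.0001]
```

View pics/side2.png

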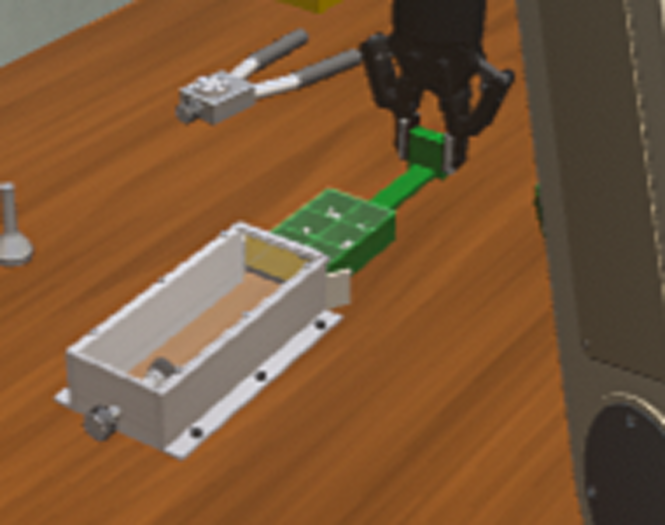

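The tray nose is entering the white lips, centred in front of the flap, at about (300,240) in this picture. I'll advance gently.

play_rows(commands=[[[0.3,0.02,0,0,0,0,0.2],[0.6,0.03,0,0,0,0,0.2],[0.9,0.03,0,0,0,0,0.2],[1.2,0.03,0,0,0,0,0.2],[1.5,0.03,0,0,0,0,0.2],[1.8,0.03,0,0,0,0,0.2],[1.8,0.03,0,0,0,0,0.2]]])

```text
clock: 7.65
ee_pos: [512.7, -197.8, 8.0]
ee_rot: [0.0, 0.691, 0.722, -0.0]
wrist_force: [-0.2, -2.8, 4.8]
finger_gap: 34.7
gripper_force: 63.1
```

play_rows(commands=[[[0.2,0,0,0,0,0,0.2],[0.4,0,0,0,0,0,0.2],[0.6,0,0,0,0,0,0.2],[0.8,0,0,0,0,0,0.2]]])

```text
clock: 7.98
ee_pos: [512.5, -190.7, 8.1]
ee_rot: [0.001, 0.692, 0.722, -0.001]
wrist_force: [-0.4, -6.9, 5.1]
finger_gap: 35.3
gripper_force: 63.1
```

play_rows(commands=[[[0.25,0,0,0,0,0,0.2],[0.5,0,0,0,0,0,0.2],[0.75,0,0,0,0,0,0.2],[1.0,0,0,0,0,0,0.2],[1.2,0,0,0,0,0,0.2]]])

```text
clock: 8.4
ee_pos: [512.1, -179.0, 8.2]
ee_rot: [0.001, 0.692, 0.722, -0.001]
wrist_force: [-0.8, -8.2, 6.2]
finger_gap: 35.4
gripper_force: 63.2
```

play_rows(commands=[[[0.25,0,0,0,0,0,0.2],[0.5,0,0,0,0,0,0.2],[0.75,0,0,0,0,0,0.2],[1.0,0,0,0,0,0,0.2],[1.2,0,0,0,0,0,0.2]]])

```text
clock: 8.82
ee_pos: [511.6, -166.9, 8.2]
ee_rot: [0.001, 0.692, 0.722, -0.001]
wrist_force: [0.1, -7.2, 7.3]
finger_gap: 34.9
gripper_force: 63.3
```

play_rows(commands=[[[0.25,0,0,0,0,0,0.2],[0.5,0,0,0,0,0,0.2],[0.75,0,0,0,0,0,0.2],[1.0,0,0,0,0,0,0.2],[1.2,0,0,0,0,0,0.2]]])

```text
clock: 9.23
ee_pos: [511.1, -154.9, 8.2]
ee_rot: [0.001, 0.692, 0.722, -0.001]
wrist_force: [0.7, -7.4, 6.4]
finger_gap: 35.2
gripper_force: 63.3
```

play_rows(commands=[[[0.3,0,0,0,0,0,0.2],[0.6,0,0,0,0,0,0.2],[0.9,0,0,0,0,0,0.2],[1.2,0,0,0,0,0,0.2],[1.5,0,0,0,0,0,0.2],[1.8,0,0,0,0,0,0.2],[2.1,0,0,0,0,0,0.2]]])

```text
clock: 9.82
ee_pos: [510.2, -133.8, 8.2]
ee_rot: [0.001, 0.692, 0.722, -0.001]
wrist_force: [0.4, -6.5, 7.1]
finger_gap: 34.8
gripper_force: 63.3
```

play_rows(commands=[[[0.3,0,0,0,0,0,0.2],[0.6,0,0,0,0,0,0.2],[0.9,0,0,0,0,0,0.2],[1.2,0,0,0,0,0,0.2],[1.5,0,0,0,0,0,0.2],[1.8,0,0,0,0,0,0.2],[2.1,0,0,0,0,0,0.2]]])

```text
clock: 10.4
ee_pos: [509.2, -112.8, 8.1]
ee_rot: [0.001, 0.692, 0.722, -0.001]
wrist_force: [0.1, -6.3, 6.3]
finger_gap: 34.9
gripper_force: 63.2
```

```bash
python3 - <<'E'
from h import *
for c in('top','side'):
    p=manip.snapshot(c);i=p['pixels'][190:260,225:325] if c=='top' else p['pixels'][205:290,250:350]
    cv2.imwrite(f'pics/{c}3.png',cv2.resize(i[:,:,::-1],None,fx=6,fy=6,interpolation=cv2.INTER_CUBIC))
plan(510,-110,8,92.5)
E
```

```text
tcp [ 509.2 -112.3    8.1] yaw 92.49 F [ 0.6 -4.6  5.8] gap 35.2 t 10.5
shift cm [0.22 0.09 0.01] rot [ 0.0004  0.0019 -0.0001]
```

View pics/top3.png

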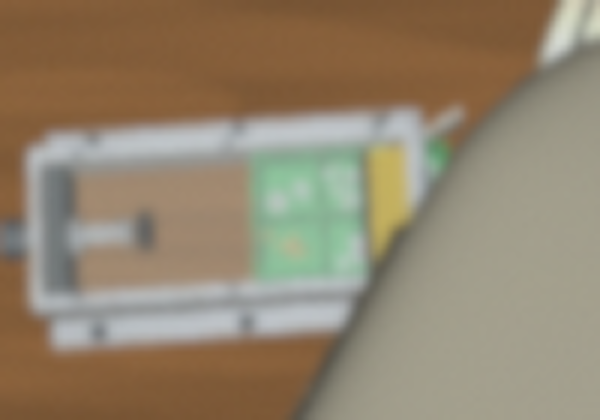

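View pics/side3.png

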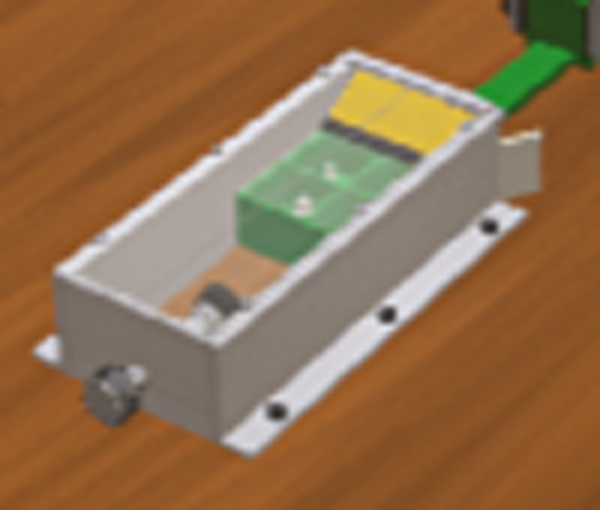

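The picture shows the tray straight in the channel with the flap riding on the lid. The nose is at column 250 and the black tip at column 155, so there is about 46 mm left.

play_rows(commands=[[[0.3,0,0,0,0,0,0.2],[0.6,0,0,0,0,0,0.2],[0.9,0,0,0,0,0,0.2],[1.2,0,0,0,0,0,0.2],[1.5,0,0,0,0,0,0.2],[1.8,0,0,0,0,0,0.2],[2.1,0,0,0,0,0,0.2]]])

```text
clock: 11.08
ee_pos: [508.2, -91.7, 8.0]
ee_rot: [0.001, 0.692, 0.722, -0.001]
wrist_force: [-0.8, -6.4, 6.3]
finger_gap: 34.8
gripper_force: 63.2
```

play_rows(commands=[[[0.25,0,0,0,0,0,0.2],[0.5,0,0,0,0,0,0.2],[0.75,0,0,0,0,0,0.2],[1.0,0,0,0,0,0,0.2],[1.2,0,0,0,0,0,0.2],[1.4,0,0,0,0,0,0.2],[1.5,0,0,0,0,0,0.2]]])

```text
clock: 11.67
ee_pos: [507.5, -76.5, 8.0]
ee_rot: [0.001, 0.692, 0.722, -0.001]
wrist_force: [-0.1, -6.7, 6.2]
finger_gap: 34.9
gripper_force: 63.2
```

play_rows(commands=[[[0.1,0,0,0,0,0,0.2],[0.2,0,0,0,0,0,0.2],[0.3,0,0,0,0,0,0.2],[0.4,0,0,0,0,0,0.2]]])

```text
clock: 12.0
ee_pos: [507.4, -72.7, 8.0]
ee_rot: [0.001, 0.692, 0.722, -0.001]
wrist_force: [0.6, -6.8, 5.7]
finger_gap: 35.0
gripper_force: 63.2
```

play_rows(commands=[[[0.1,0,0,0,0,0,0.2],[0.2,0,0,0,0,0,0.2],[0.3,0,0,0,0,0,0.2]]])

```text
clock: 12.25
ee_pos: [507.2, -69.4, 7.9]
ee_rot: [0.001, 0.692, 0.722, -0.0]
wrist_force: [0.5, -4.4, 5.0]
finger_gap: 34.9
gripper_force: 63.1
```

play_rows(commands=[[[0.1,0,0,0,0,0,0.2],[0.2,0,0,0,0,0,0.2],[0.3,0,0,0,0,0,0.2]]])

```text
clock: 12.5
ee_pos: [506.9, -66.2, 7.9]
ee_rot: [0.0, 0.692, 0.722, -0.0]
wrist_force: [-0.8, -4.0, 5.8]
finger_gap: 34.8
gripper_force: 63.1
```

play_rows(commands=[[[0.1,0,0,0,0,0,0.2],[0.2,0,0,0,0,0,0.2]]])

```text
clock: 12.67
ee_pos: [506.8, -64.2, 7.9]
ee_rot: [0.0, 0.692, 0.722, -0.0]
wrist_force: [0.2, -4.3, 5.7]
finger_gap: 34.9
gripper_force: 63.1
```

play_rows(commands=[[[0.1,0,0,0,0,0,0.2],[0.2,0,0,0,0,0,0.2]]])

```text
clock: 12.83
ee_pos: [506.7, -62.2, 7.8]
ee_rot: [0.0, 0.692, 0.722, -0.0]
wrist_force: [0.7, -4.0, 5.2]
finger_gap: 35.0
gripper_force: 63.1
```

play_rows(commands=[[[0.1,0,0,0,0,0,0.2],[0.2,0,0,0,0,0,0.2]]])

```text
clock: 13.0
ee_pos: [506.6, -60.2, 7.9]
ee_rot: [0.0, 0.692, 0.722, -0.0]
wrist_force: [0.0, -4.7, 5.9]
finger_gap: 35.0
gripper_force: 63.1
```

play_rows(commands=[[[0.1,0,0,0,0,0,0.2],[0.15,0,0,0,0,0,0.2]]])

```text
clock: 13.17
ee_pos: [506.6, -58.8, 7.9]
ee_rot: [0.001, 0.692, 0.722, -0.001]
wrist_force: [-0.2, -4.5, 5.1]
finger_gap: 34.8
gripper_force: 63.1
```

play_rows(commands=[[[0.1,0,0,0,0,0,0.2],[0.15,0,0,0,0,0,0.2]]])

```text
clock: 13.33
ee_pos: [506.5, -57.5, 7.9]
ee_rot: [0.001, 0.692, 0.722, -0.001]
wrist_force: [-0.1, -6.1, 5.8]
finger_gap: 35.1
gripper_force: 63.1
```

play_rows(commands=[[[0.1,0,0,0,0,0,0.2],[0.15,0,0,0,0,0,0.2]]])

```text
clock: 13.5
ee_pos: [506.5, -56.1, 7.9]
ee_rot: [0.001, 0.692, 0.722, -0.001]
wrist_force: [0.3, -6.8, 6.1]
finger_gap: 34.6
gripper_force: 63.1
```

play_rows(commands=[[[0.05,0,0,0,0,0,0.2],[0.1,0,0,0,0,0,0.2]]])

```text
clock: 13.67
ee_pos: [506.5, -56.0, 7.9]
ee_rot: [0.001, 0.692, 0.722, -0.001]
wrist_force: [-0.7, -13.8, 4.7]
finger_gap: 34.7
gripper_force: 63.0
```

play_rows(commands=[[[0.04,0,0,0,0,0,0.2],[0.04,0,0,0,0,0,0.2],[0.04,0,0,0,0,0,0.2],[0.04,0,0,0,0,0,0.2]]])

```text
clock: 14.0
ee_pos: [506.6, -56.0, 8.0]
ee_rot: [0.002, 0.692, 0.722, -0.002]
wrist_force: [-0.3, -12.9, 4.8]
finger_gap: 35.2
gripper_force: 63.0
```

play_rows(commands=[[[0.04,0,0,0,0,0,0.2],[0.06,0,0,0,0,0,0.2],[0.06,0,0,0,0,0,0.2],[0.06,0,0,0,0,0,0.2]]])

```text
clock: 14.33
ee_pos: [506.6, -55.9, 8.0]
ee_rot: [0.002, 0.692, 0.722, -0.002]
wrist_force: [-0.4, -17.0, 4.1]
finger_gap: 35.1
gripper_force: 63.0
```

play_rows(commands=[[[0,0,0,0,0,0,0.5],[0,0,0,0,0,0,0.6],[0,0,0,0,0,0,0.7],[0,0,0,0,0,0,0.7],[0,0,0,0,0,0,0.7],[0,0,0,0,0,0,0.7],[0,0,0,0,0,0,0.7]]])

```text
clock: 14.92
ee_pos: [506.2, -52.9, 7.7]
ee_rot: [-0.0, 0.691, 0.723, -0.0]
wrist_force: [-0.5, 0.4, 0.7]
finger_gap: 59.2
gripper_force: 0.0
```

play_rows(commands=[[[0,0,-0.7,0,0,0,0.7],[0,0,-1.5,0,0,0,0.7],[0,0,-3,0,0,0,0.7],[0,0,-5,0,0,0,0.7],[0,0,-7,0,0,0,0.7],[-3,0,-9,0,0,0,0.7],[-6,0,-10,0,0,0,0.7],[-9,0,-11,0,0,0,0.7],[-12,0,-12,0,0,0,0.7],[-15,0,-12,0,0,0,0.7],[-15,0,-12,0,0,0,0.7],[-15,0,-12,0,0,0,0.7]]])

```text
clock: 15.92
ee_pos: [512.8, -204.4, 128.5]
ee_rot: [0.0, 0.692, 0.722, 0.0]
wrist_force: [-0.2, 0.5, -0.0]
finger_gap: 60.3
gripper_force: 0.0
```

```bash
python3 - <<'E'
from h import *
for c in('top','side'):
    p=manip.snapshot(c)
    if c=='side':
        i=p['pixels'][195:300,240:370]; cv2.imwrite(f'pics/{c}4.png',cv2.resize(i[:,:,::-1],None,fx=5.5,fy=5.5,interpolation=cv2.INTER_CUBIC))
    W=cloud(p); I=p['pixels'].astype(int); a=(I[...,1]>I[...,0]+25)&(I[...,1]>I[...,2]+15)&(W[...,2]>30)&(W[...,2]<42)&(abs(W[...,0]-505)<40)&(abs(W[...,1]+60)<40); print(c,rect(W,a) if a.sum()>3 else a.sum())
E
```

```text
top (array([507.4, -58. ]), array([12.1, 33.9]), 88.6, 47)
side (array([504.4, -57.5]), array([34. , 15.7]), 2.9, 46)
```

View pics/side4.png

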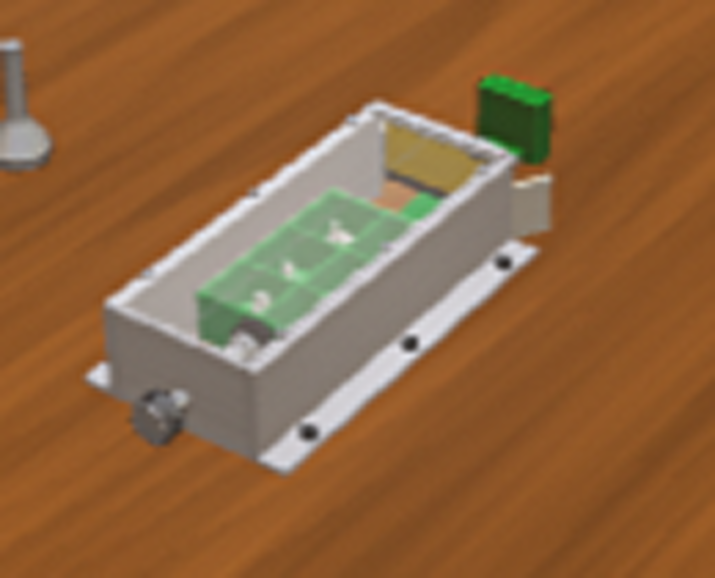

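The tray's nose is against the tip at about (245,335), the flap hangs shut, and only the pull sticks out.

```bash
python3 -c "
from rig import manip
print(manip.sign_off())"
```

```text
the job is handed in; nothing more can be done
None
```

The green rivet tray is in the dust bay: I pressed it home at about 17 N wrist force (roughly 12 N on the stop after friction), then let go. The last picture shows its nose on the stop tip and the flap shut, with only the pull outside. The job was handed in at about 16 s; no verdict came back.

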